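Hold the annealing box open

TASK

The smith is coming with a hot forging in both hands: open the brick-lined annealing box for him. First push the stud of the swivel catch with a fingertip until the catch is turned fully off the lid, then press the pad of the lift lever smoothly down, close to the end of its travel, so that the heavy lid stands wide open, and finish while holding it there: the program ends with the fingertips still pressing the lever down. The lid is hot, so do not touch it or let it fly up or slam, and leave the other things on the bench where they are.

Things in the scene. Friction and masses are not known exactly. Their poses are not given: they have to be found in the camera images.
- anneal_box: fixed grey steel box, brick-lined, dark lid on top; spans x -260..-40, y 100..340 mm in its own frame; lid top at z 163, its cross rod and hinge barrels to 186 mm. Origin: on the bench under the lever (x = 0), 100 mm outside the -y wall, which has the catch. z up; lid hinge at +y, along x. Lever in the plane x = 0, its long arm running from the fulcrum in -y, past the box
- pad (a point): centre of the top face of the ribbed dark steel pad (50 mm wide, 100 mm long along the lever, 8 mm thick) at the lever's long end; moves with the lever. At rest 324 mm above the bench, sloping 0.34 rad up away from the box; at the stop 105 mm above the bench, sloping 0.38 rad down
- fulcrum (a point): pivot of the lever, in the box's fork, 202 mm above the bench; its axis is the box's x axis. The pad's centre lies 310 mm along the lever's centre line from it and 20 mm above that line
- lever (a joint): lift lever, rad: 0 at rest, grows as the pad is pressed down, stop at 0.72. A flat steel bar 12 mm thick, 26 mm high; its short end, bent down, lies under the lid's cross rod and lifts the lid. The pad needs about 4 to 16 N, rises again when let go, and cannot go down while the catch is over the lid
- lid (a joint): hinged lid, about 2.3 kg, rad: 0 shut, 0.3 when the lever is at 0.24, 0.6 at 0.51, 0.8 at 0.65, about 0.93 at the lever's stop. It falls shut when the lever is let go. Its free edge is at the box's -y wall and swings up, away from the lever's pad
- catch (a joint): swivel catch on the box's -y wall, rad, turning about a vertical pivot: near 0 (starts between 0 and 0.35) its nose lies over the lid's edge and locks it; grows as the stud is pushed towards the box's +x, counter-clockwise seen from above; stop at 1.6, when it lies along the wall. Stays where it is left; pushing it takes about 2 N at the stud
- stud (a point): upright round steel finger stud, 14 mm in diameter, on the tail of the catch, 50 mm from the pivot; this point is on its axis, 20 mm below its top; the stud stands free for 42 mm above the catch bar, its top 217 mm above the bench
- catch_pivot (a point): pivot of the catch, on the top face of its bar (8 mm thick, 18 mm wide), 174 mm above the bench and 28 mm outside the box's wall. At catch 0 the stud lies 50 mm from it along the box's -y; at 1.57 along the box's +x
- scroll: loose forged iron S-scroll, 160 x 70 mm, 12 mm high, lying flat under the lever's pad; leave it. Origin under its middle
- cone: loose steel cone mandrel standing beside the lever, 60 mm across the foot, 90 mm high; leave it. Origin under its foot
- can: loose closed steel can standing beside the lever, 62 mm across, 95 mm high; leave it. Origin under its foot
- hammer: loose hammer lying on the bench; leave it
- brush: loose brush lying on the bench; leave it
- wrench: loose wrench lying on the bench; leave it

How it is judged:
By the outcome, as a careful person would: the job done as asked, in the order asked, and still so for the second after the job is handed in, while the arm keeps its last pose, push and grip.
It also fails if it takes over 51 s, if anything falls off the work surface, if the arm or the gripper's body presses on something with over 40 N, if the wrist force passes 120 N, or if a joint passes its speed limit or range.

ROBOT

A 7-joint arm with a two-finger parallel gripper is mounted at the origin on the work surface. World frame = base frame: x ahead of the robot, y to its left, z up, the work surface at z = 0. Lengths are in m, angles in rad, forces in N, time in s.
With the tool pointing down it reaches from about 0.425 to 0.925 m from the base axis. Payload 6.8 kg.
Tool frame: the origin (TCP) lies between the finger pads; the fingertips stand finger_overhang ahead of it and the grasp point (between the pads) lies 6 mm ahead of it (finger_overhang is the distance from the TCP to the fingertips, in m); z points along the fingers, y is the line along which they close (so a half turn about z gives the same grasp; the last joint's range is limited). The gripper opens to 85 mm and grips with 20 to 120 N. Pads are 22 mm wide; open, the fingers measure 114 mm over their backs; the gripper's body (76 mm by 85 mm) begins 54 mm behind the grasp point. The pads swing forward as they close: fully open they stand 13 mm farther back than shut.
Start: joints at [1.032, 0.477, 0.022, 1.555, -0.011, 1.109, -0.083], TCP at [0.282, -0.613, 0.256] pointing down, gripper open.
Joint ranges: [-2.96, 2.96], [-0.34, 2.1], [-1.41, 1.46], [0.24, 2.44], [-1.37, 4.51], [0.17, 1.92], [-2.96, 2.96]. Speed limits (rad/s): [2.39, 2.39, 3.14, 3.14, 3.14, 3.14, 3.14].

INTERFACE

Orientations are given as a unit quaternion [w, x, y, z].
In Python, from station import * gives the robot as it stands.
- The arm moves only by the tool drive_tool, never from a script. Its argument "increments" is a list of rows, each an object of numbers: "claw": the finger opening in m, from 0 to 0.0854; "dx", "dy", "dz": the shift along the tool's x, y, z in m; "wx", "wy", "wz": the turn, a rotation vector about the tool's x, y, z in degrees. A call has 1 to 20 rows; each row shifts and turns the commanded pose from where the row before left it, along the tool's axes as they then stand; what a row does not reach is not made up. A row lasts 1/8 s, in which the tool goes at most 62.5 mm and 10.7 degrees, less where a joint would pass 70% of its speed; a pose out of reach is approached as far as the arm can. A call with a gripper value outside its range is refused whole. The fingers move at their own pace and stop on an object; "newtons" is the grip in N (left out, the last holds). Time passes only in rows, so rows that do not move let the fingers close. It gives the time, the measured TCP pose, the force, the opening and the grip force at its end, in the units of the state.
- get_obs(): the state, without advancing time (a new reading comes with each control period).
- read_camera(name): name is "scene" or "top" or "wrist"; returns (picture, depth): 384x512x3 uint8, red, green, blue; 384x512 float32, m along the optical axis (not along the pixel's ray), 0 where there is no reading.
- calibration(name): a dict with "intrinsics" (3x3 intrinsics, pixels), "R" (3x3) and "t" (3): a world point X has camera coordinates R X + t; the wrist camera has in their place "mount" (4x4, takes a point from camera to tool coordinates, whose origin is the TCP and whose axes are the flange's). Camera axes: x right, y down, z forward; pixel columns grow to the right and rows downward; lengths in m; the calibration is good to about 2 mm. The wrist camera is an equidistant fisheye: a pixel r from the principal point sees the ray r / f radians off the axis. A picture is of the moment at which its call begins: read the wrist's pose just before it. calibration takes no time and is no camera call.
- hand_in(): hands the job in; it is judged then, once.
The state is a dict: "t": time; "q": joint angles; "joint_vel": joint speeds; "joint_torque": joint torques, N m; "eef_pos": TCP position; "tool_rot": TCP orientation; "contact_force": force on the tool from outside, world axes, zero at the start; "torque": the same for the moment, N m; "gripper_width": opening from 0.0 (shut) to 1.0 (fully open); "grasp_force": force on a finger pad.
Only numpy, scipy, OpenCV 4.12 (cv2) and the standard library are available. Lean on these libraries where they do the work, as an engineer would, in place of code of your own. Each camera call takes 0.05 s, during which the arm holds its last target. There are 200 camera calls.

## Working session

There is one attempt and no reset: what is moved stays moved. The work goes in short steps, Python scripts to look and compute and a tool call to move; the robot and the scene stay as the last step left them, time stands still between calls to the robot, and variables do not carry over. Pictures are saved under pics/ and viewed, at most 10 in all, crops included, and the job is handed in when it is done.

Besides the shell and the picture viewer there is one more tool, called as name(argument=value, ...), one argument or row to a line, values as JSON. drive_tool: Moves the arm, as the interface text tells. Its arguments: {"type":"object","properties":{"increments":{"type":"array","items":{"type":"object","properties":{"claw":{"type":"number"},"dx":{"type":"number"},"dy":{"type":"number"},"dz":{"type":"number"},"wx":{"type":"number"},"wy":{"type":"number"},"wz":{"type":"number"}}}},"newtons":{"type":"number"}},"required":["increments"]}

```bash
ls; mkdir -p pics; python3 - <<'E'
from station import *
import cv2,numpy as np
o=get_obs();print(o)
for n in("scene","top"):
    p,d=read_camera(n);np.savez(f"{n}.npz",p=p,d=d);c=calibration(n);print(n,c)
    cv2.imwrite(f"pics/{n}.png",cv2.resize(p[:,:,::-1],(800,600)))
print(calibration("wrist"))
E
```

```text
pics
{'t': 0.0, 'q': array([ 1.0319297 ,  0.4778142 ,  0.02235083,  1.5564672 , -0.01148135,
        1.10928887, -0.08308166]), 'joint_vel': array([ 0.00179743, -0.00023312,  0.00032027, -0.00194444,  0.00153748,
        0.00021672, -0.00081671]), 'joint_torque': array([-7.40963460e-04, -5.96448898e+01,  1.60732336e+00, -2.81195551e+01,
        1.23590036e-02,  9.44252126e-03, -1.81846858e-06]), 'eef_pos': array([ 0.28160593, -0.61284468,  0.25530979]), 'tool_rot': array([-8.82785758e-04,  9.76890039e-01,  2.13740491e-01, -2.74978560e-04]), 'contact_force': array([-0.128215  ,  0.25452266, -0.37750906]), 'torque': array([-0.00366609,  0.00452327,  0.02963063]), 'grasp_force': 0.0, 'gripper_width': 1.005473699968091}
scene {'intrinsics': array([[489.65368808,   0.        , 261.80836006],
       [  0.        , 489.65368808, 194.006145  ],
       [  0.        ,   0.        ,   1.        ]]), 'R': array([[-0.60898452,  0.79309356, -0.01185152],
       [ 0.55246664,  0.41340085, -0.72379579],
       [-0.56913836, -0.447328  , -0.68991245]]), 't': array([ 0.35439729, -0.16727085,  2.181458
[... 240 characters left out ...]
03],
       [-9.81269330e-01,  1.22073538e-02, -1.92253694e-01],
       [ 1.92277757e-01,  8.18142118e-04, -9.81340203e-01]]), 't': array([-0.01690679,  0.59475259,  1.17097848])}
{'intrinsics': array([[297.31863964,   0.        , 252.8495641 ],
       [  0.        , 297.31863964, 188.15988201],
       [  0.        ,   0.        ,   1.        ]]), 'mount': array([[-3.43847689e-04, -9.47635971e-01, -3.19352388e-01,
         8.19803523e-02],
       [ 9.99999476e-01, -6.33890476e-04,  8.04283664e-04,
         4.13183588e-04],
       [-9.64602569e-04, -3.19351944e-01,  9.47635692e-01,
        -1.18707488e-01],
       [ 0.00000000e+00,  0.00000000e+00,  0.00000000e+00,
         1.00000000e+00]])}
```

View pics/scene.png

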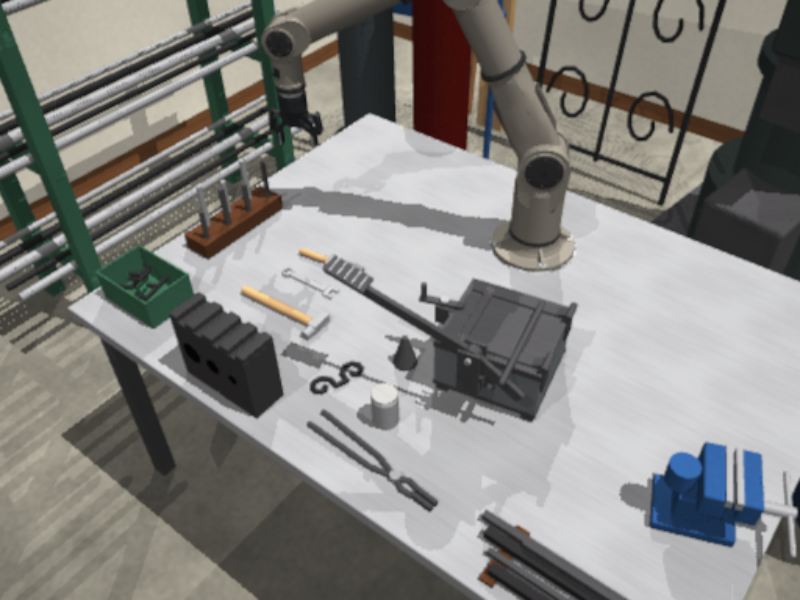

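View pics/top.png

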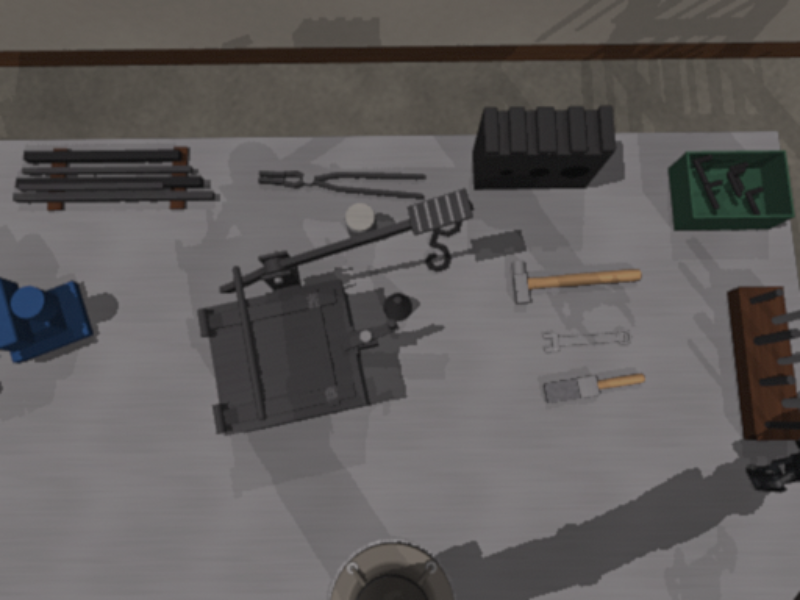

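```bash
python3 -c "
import station
print([n for n in dir(station) if n[0]!='_']); print(getattr(station,'finger_overhang',None))"
```

```text
['PlanningError', 'calibration', 'finger_overhang', 'get_obs', 'hand_in', 'read_camera']
0.025
```

```bash
cat > h.py <<'E'
from station import *
import cv2,numpy as np
from scipy.spatial.transform import Rotation as Rt
def ray(n,u,v,z):
    c=calibration(n);K,R,t=c["intrinsics"],c["R"],c["t"]
    d=R.T@np.linalg.inv(K)@[u,v,1];o=-R.T@t
    return o+d*(z-o[2])/d[2]
def cloud(n):
    f=np.load(n+".npz");d=f["d"];c=calibration(n)
    v,u=np.mgrid[:384,:512];K=c["intrinsics"]
    P=np.stack([(u-K[0,2])/K[0,0]*d,(v-K[1,2])/K[1,1]*d,d],-1)
    return (P-c["t"])@c["R"]
def rot():
    q=get_obs()["tool_rot"];return Rt.from_quat([q[1],q[2],q[3],q[0]])
E
python3 - <<'E'
from h import *
p=np.load("top.npz")["p"]
c=p[115:285,120:320,::-1];c=cv2.convertScaleAbs(c,alpha=1.8)
cv2.imwrite("pics/topc.png",cv2.resize(c,(800,680))[:600] if 0 else cv2.resize(c[:150],(800,600),interpolation=cv2.INTER_CUBIC))
P=cloud("top")
for n,u,v in(("pad",281.6,135.7),("stud",233.6,215.7),("ful",179,171)):
    print(n,P[int(v),int(u)],np.load("top.npz")["d"][int(v),int(u)])
E
```

```text
pad [ 0.67060699 -0.08629401  0.32643353] 0.97950834
stud [0.49127627 0.04075642 0.18530808] 1.083623
ful [0.60756851 0.18386623 0.22217179] 1.0699247
```

View pics/topc.png

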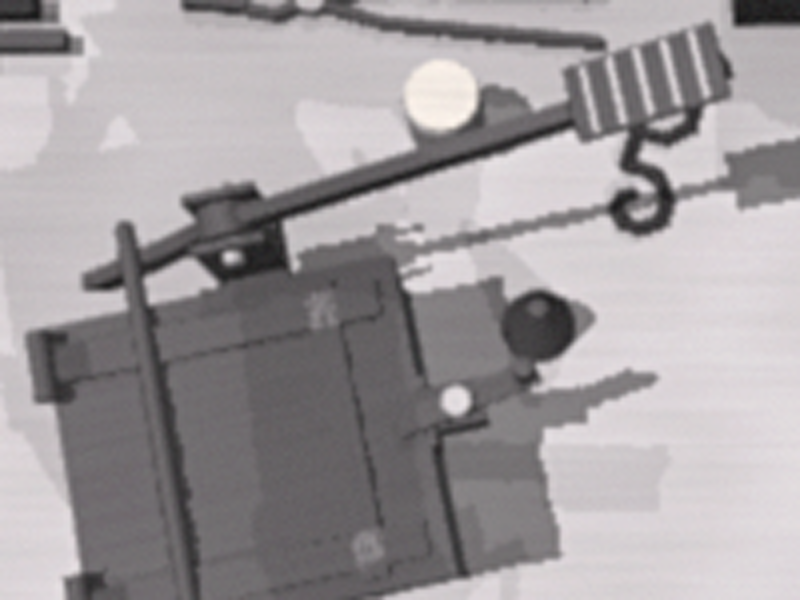

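```bash
python3 - <<'E'
from h import *
def f(x,y,z): return ray("top",120+(x+.5)/4-.5,115+(y+.5)/4-.5,z)
pad=f(648,82,.324);pv=f(455,400,.178);st=f(527,372,.217)
A=f(390,262,.163);B=f(465,575,.163)
h=f(40,345,.18)
print(pad,pv,st,A,B,h,"\nfork",f(232,258,.19))
for n,d in(("wall",A-B),("catch",st-pv)):print(n,np.degrees(np.arctan2(d[1],d[0])),np.linalg.norm(d[:2]))
# lever direction: points along bar top by depth
P=cloud("top")
for x,y in((270,212),(350,183),(430,155),(540,118)):
    print(P[115+y//4,120+x//4])
print("pad edges",[f(*a) for a in((563,68,.307),(585,140,.307),(712,23,.341),(730,95,.341))])
Q=P.reshape(-1,3)
# stud points
m=(Q[:,2]>.185)&(Q[:,2]<.23)&(np.hypot(Q[:,0]-st[0],Q[:,1]-st[1])<.05);print(Q[m])
S=cloud("scene").reshape(-1,3)
m=(S[:,2]>.182)&(S[:,2]<.23)&(np.hypot(S[:,0]-st[0],S[:,1]-st[1])<.04);print("scene",S[m].round(3))
m=(S[:,2]>.29)&(np.hypot(S[:,0]-pad[0],S[:,1]-pad[1])<.08);print("scenepad",S[m].mean(0),m.sum())
E
```

```text
[ 0.67107541 -0.08798935  0.324     ] [0.49320027 0.04017263 0.178     ] [ 0.50645617 -0.00999956  0.217     ] [0.59383202 0.08703556 0.163     ] [0.37510586 0.03433594 0.163     ] [0.53462145 0.32659064 0.18      ] 
fork [0.59224331 0.19353441 0.19      ]
wall 13.54658256463405 0.22498529498281641
catch -75.20016791718778 0.051893812533792785
[ 0.35825948 -0.02512391  1.26341838]
[0.63025522 0.10548372 0.24810563]
[0.64249128 0.05106259 0.26990979]
[ 0.6582369  -0.02184227  0.29445529]
pad edges [array([ 0.68664848, -0.03579427,  0.307     ]), array([ 0.63938117, -0.04888645,  0.307     ]), array([ 0.70259999, -0.12685606,  0.341     ]), array([ 0.65654695, -0.13629453,  0.341     ])]
[[ 0.51626231 -0.00642802  0.21677477]
 [ 0.51570488 -0.00914255  0.2202512 ]
 [ 0.5134968  -0.00375992  0.21752108]
 [ 0.51342413 -0.00642286  0.2177907 ]
 [ 0.5130522  -0.00911533  0.22007744]
 [ 0.5137994  -0.01169957  0.21482038]
 [ 0.51101181 -0.00105501  0.21638812]
 [ 0.51098246 -0.00371428  0.21636534]
 [ 0.51116416 -0.00634772  0.21489536]
 [ 0.51069599 -0.00905706  0.21788212]
 [ 0.51121004 -
[... 1032 characters left out ...]

 [ 0.519 -0.013  0.212]
 [ 0.518 -0.009  0.213]
 [ 0.52  -0.004  0.217]
 [ 0.516 -0.002  0.215]
 [ 0.519 -0.013  0.207]
 [ 0.519 -0.009  0.209]
 [ 0.519 -0.004  0.212]
 [ 0.511 -0.005  0.205]
 [ 0.517 -0.014  0.2  ]
 [ 0.519 -0.009  0.205]
 [ 0.514 -0.007  0.202]
 [ 0.509 -0.007  0.198]
 [ 0.519 -0.013  0.198]
 [ 0.519 -0.008  0.2  ]
 [ 0.514 -0.008  0.197]
 [ 0.512 -0.005  0.197]
 [ 0.519 -0.013  0.193]
 [ 0.525 -0.004  0.202]
 [ 0.515 -0.007  0.193]
 [ 0.513 -0.004  0.193]
 [ 0.522 -0.011  0.191]
 [ 0.523 -0.006  0.195]
 [ 0.517 -0.005  0.191]
 [ 0.514 -0.003  0.189]
 [ 0.521 -0.007  0.188]
 [ 0.516 -0.006  0.184]
 [ 0.519  0.001  0.191]]
scenepad [ 0.67667164 -0.08297158  0.3181039 ] 414
```

```bash
cat >> h.py <<'E'
def go(x,y,z,yaw=None):
    "tool-frame shift (m) to a world TCP target, and wz (deg)"
    o=get_obs();R=rot();d=R.inv().apply(np.array([x,y,z])-o["eef_pos"])
    ax=R.as_matrix()[:,0];cur=np.degrees(np.arctan2(ax[1],ax[0]))
    print("shift",d.round(4),"yaw",cur.round(2),"wz",None if yaw is None else round(cur-yaw,2))
E
python3 -c "
from h import *
go(.480,-.019,.32,20.7)
def f(x,y,z): return ray('top',120+(x+.5)/4-.5,115+(y+.5)/4-.5,z)
print('can',f(442,95,.095),'cone',f(537,303,.09))"
```

```text
shift [ 0.4282 -0.4569 -0.0639] yaw 24.69 wz 3.99
can [0.73893563 0.05499403 0.095     ] cone [ 0.57660267 -0.01616129  0.09      ]
```

drive_tool(
  increments=[
    {"claw":0,"dx":0.01,"dy":-0.0107,"dz":-0.01},
    {"dx":0.0215,"dy":-0.0229,"dz":-0.01},
    {"dx":0.0215,"dy":-0.0229,"dz":-0.01},
    {"dx":0.0215,"dy":-0.0229,"dz":-0.01},
    {"dx":0.0215,"dy":-0.0229,"dz":-0.01},
    {"dx":0.0215,"dy":-0.0229,"dz":-0.01},
    {"dx":0.0215,"dy":-0.0229,"dz":-0.004},
    {"dx":0.0215,"dy":-0.0229},
    {"dx":0.0215,"dy":-0.0229},
    {"dx":0.0215,"dy":-0.0229},
    {"dx":0.0215,"dy":-0.0229},
    {"dx":0.0215,"dy":-0.0229},
    {"dx":0.0215,"dy":-0.0229},
    {"dx":0.0215,"dy":-0.0229},
    {"dx":0.0215,"dy":-0.0229},
    {"dx":0.0215,"dy":-0.0229},
    {"dx":0.0215,"dy":-0.0229},
    {"dx":0.0215,"dy":-0.0229},
    {"dx":0.0215,"dy":-0.0229},
    {"dx":0.0215,"dy":-0.0229,"wz":4},
  ],
)

```text
schema error: expected keys claw, dx, dy, dz, wx, wy, wz
```

drive_tool(
  increments=[
    {"dx":0.009,"dy":-0.01},
    {},
  ],
)

```text
schema error: expected keys claw, dx, dy, dz, wx, wy, wz
```

```bash
python3 -c "
from h import *
o=get_obs();print(o['eef_pos'],o['contact_force'],o['gripper_width'],o['q'])
p,d=read_camera('wrist');np.savez('w1.npz',p=p,d=d)
go(.480,-.019,.32,20.7)
c=cv2.convertScaleAbs(p[:,:,::-1],alpha=1.6)
cv2.imwrite('pics/w1.png',cv2.resize(c,(800,600)))
"
```

```text
[ 0.28167731 -0.61287759  0.25542906] [ 0.06035757  0.61743836 -0.0281309 ] 0.9956555682528754 [ 1.03187716  0.47771662  0.02232839  1.5563387  -0.01146654  1.10931778
 -0.08312683]
shift [ 0.4282 -0.457  -0.0638] yaw 24.68 wz 3.98
```

View pics/w1.png

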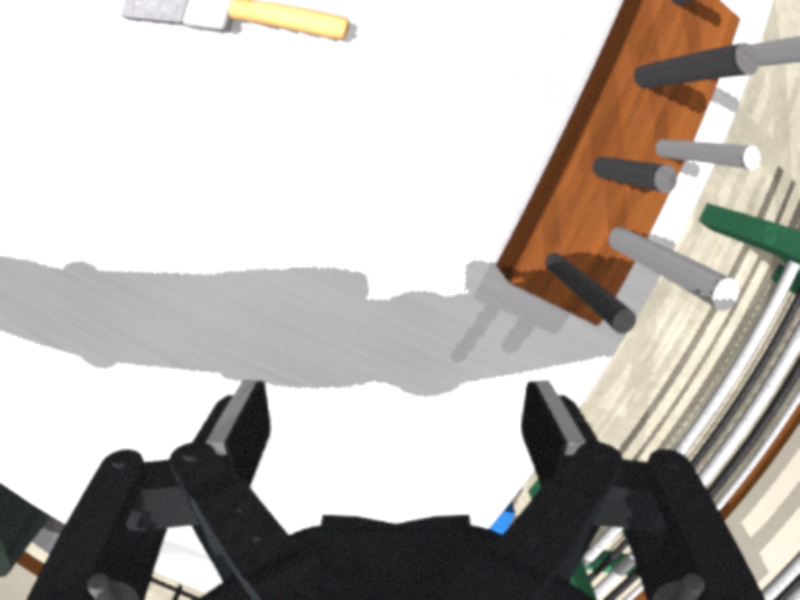

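The wrist view still shows the start pose, with the brush at (230,10) and the tool stand at right: the move was refused because every row needs all its keys.

drive_tool(
  increments=[
    {"claw":0,"dx":0.01,"dy":-0.0107,"dz":-0.01,"wx":0,"wy":0,"wz":0},
    {"claw":0,"dx":0.0215,"dy":-0.0229,"dz":-0.01,"wx":0,"wy":0,"wz":0},
    {"claw":0,"dx":0.0215,"dy":-0.0229,"dz":-0.01,"wx":0,"wy":0,"wz":0},
    {"claw":0,"dx":0.0215,"dy":-0.0229,"dz":-0.01,"wx":0,"wy":0,"wz":0},
    {"claw":0,"dx":0.0215,"dy":-0.0229,"dz":-0.01,"wx":0,"wy":0,"wz":0},
    {"claw":0,"dx":0.0215,"dy":-0.0229,"dz":-0.01,"wx":0,"wy":0,"wz":0},
    {"claw":0,"dx":0.0215,"dy":-0.0229,"dz":-0.004,"wx":0,"wy":0,"wz":0},
    {"claw":0,"dx":0.0215,"dy":-0.0229,"dz":0,"wx":0,"wy":0,"wz":0},
    {"claw":0,"dx":0.0215,"dy":-0.0229,"dz":0,"wx":0,"wy":0,"wz":0},
    {"claw":0,"dx":0.0215,"dy":-0.0229,"dz":0,"wx":0,"wy":0,"wz":0},
    {"claw":0,"dx":0.0215,"dy":-0.0229,"dz":0,"wx":0,"wy":0,"wz":0},
    {"claw":0,"dx":0.0215,"dy":-0.0229,"dz":0,"wx":0,"wy":0,"wz":0},
    {"claw":0,"dx":0.0215,"dy":-0.0229,"dz":0,"wx":0,"wy":0,"wz":0},
    {"claw":0,"dx":0.0215,"dy":-0.0229,"dz":0,"wx":0,"wy":0,"wz":0},
    {"claw":0,"dx":0.0215,"dy":-0.0229,"dz":0,"wx":0,"wy":0,"wz":0},
    {"claw":0,"dx":0.0215,"dy":-0.0229,"dz":0,"wx":0,"wy":0,"wz":0},
    {"claw":0,"dx":0.0215,"dy":-0.0229,"dz":0,"wx":0,"wy":0,"wz":0},
    {"claw":0,"dx":0.0215,"dy":-0.0229,"dz":0,"wx":0,"wy":0,"wz":0},
    {"claw":0,"dx":0.0215,"dy":-0.0229,"dz":0,"wx":0,"wy":0,"wz":0},
    {"claw":0,"dx":0.0215,"dy":-0.0229,"dz":0,"wx":0,"wy":0,"wz":4},
  ],
)

```text
t: 2.65
eef_pos: [0.4757, -0.0318, 0.321]
tool_rot: [0.0, 0.984, 0.179, 0.0]
contact_force: [0.4, -0.4, 0.6]
gripper_width: -0.003
grasp_force: 0.0
```

drive_tool(
  increments=[
    {"claw":0,"dx":0.009,"dy":-0.01,"dz":0,"wx":0,"wy":0,"wz":0},
    {"claw":0,"dx":0,"dy":0,"dz":0,"wx":0,"wy":0,"wz":0},
  ],
)

```text
t: 2.9
eef_pos: [0.4807, -0.0204, 0.3206]
tool_rot: [0.0, 0.983, 0.181, 0.0]
contact_force: [-0.6, -0.4, 0.8]
gripper_width: -0.001
grasp_force: 0.0
```

```bash
python3 -c "
from h import *
o=get_obs();print(o['eef_pos'],o['contact_force'],o['gripper_width'],o['q'])
p,d=read_camera('wrist');np.savez('w1.npz',p=p,d=d,pos=o['eef_pos'],R=rot().as_matrix())
go(.480,-.019,.32,20.7)
c=cv2.convertScaleAbs(p[:,:,::-1],alpha=1.6)
cv2.imwrite('pics/w2.png',cv2.resize(c,(800,600)))
"
```

```text
[ 0.48072991 -0.02041233  0.32055553] [-0.61743844 -0.44704321  0.82219297] -0.0014749238779710762 [ 0.29427048  0.12031389 -0.41320856  1.90014946  0.0536725   1.13153601
 -1.34592076]
shift [ 0.0004 -0.0025  0.0004] yaw 20.74 wz 0.04
```

View pics/w2.png

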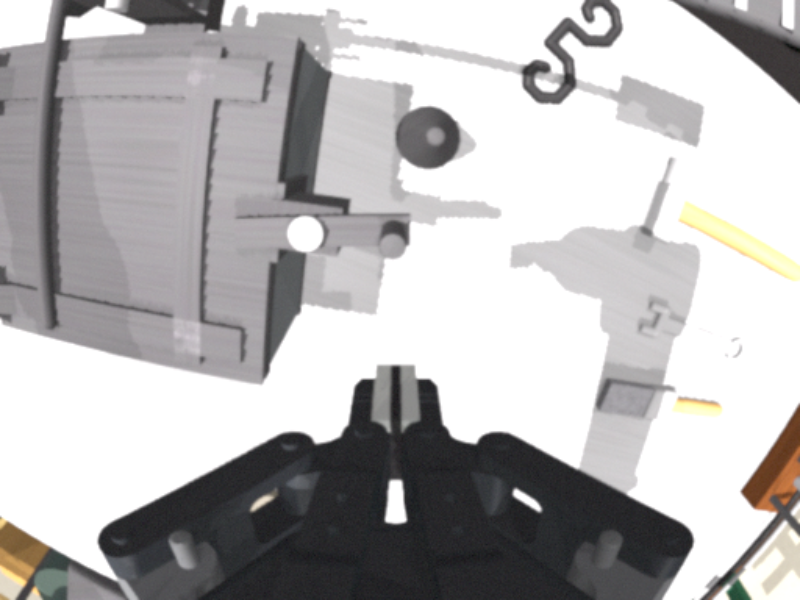

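```bash
cat >> h.py <<'E'
def wray(f,u,v,z):
    c=calibration("wrist");K=c["intrinsics"];M=c["mount"]
    a=np.array([u-K[0,2],v-K[1,2]])/K[0,0];r=np.hypot(*a)
    d=np.array([*(a/r*np.sin(r)),np.cos(r)])
    d=f["R"]@M[:3,:3]@d;o=f["R"]@M[:3,3]+f["pos"]
    return o+d*(z-o[2])/d[2]
E
python3 -c "
from h import *
f=np.load('w1.npz')
for n,u,v,z in(('stud',393,245,.217),('pivot',306,233,.186),('tip',395,372,.295)):print(n,wray(f,u*.64,v*.64,z),f['d'][int(v*.64),int(u*.64)])
"
```

```text
stud [ 0.51089994 -0.00863401  0.217     ] 0.22590964
pivot [0.49393274 0.03718309 0.186     ] 0.26074398
tip [ 0.48514345 -0.01931026  0.295     ] 0.1494532
```

drive_tool(
  increments=[
    {"claw":0,"dx":0,"dy":0,"dz":0.017,"wx":0,"wy":0,"wz":0},
    {"claw":0,"dx":0,"dy":0,"dz":0.017,"wx":0,"wy":0,"wz":0},
    {"claw":0,"dx":0,"dy":0,"dz":0.017,"wx":0,"wy":0,"wz":0},
    {"claw":0,"dx":0,"dy":0,"dz":0.017,"wx":0,"wy":0,"wz":0},
    {"claw":0,"dx":0,"dy":0,"dz":0.017,"wx":0,"wy":0,"wz":0},
    {"claw":0,"dx":0,"dy":0,"dz":0.017,"wx":0,"wy":0,"wz":0},
    {"claw":0,"dx":0.004,"dy":0,"dz":0,"wx":0,"wy":0,"wz":0},
    {"claw":0,"dx":0.004,"dy":0,"dz":0,"wx":0,"wy":0,"wz":0},
    {"claw":0,"dx":0.003,"dy":0,"dz":0,"wx":0,"wy":0,"wz":0},
    {"claw":0,"dx":0.003,"dy":0,"dz":0,"wx":0,"wy":0,"wz":0},
  ],
)

```text
t: 4.2
eef_pos: [0.4945, -0.0159, 0.2188]
tool_rot: [0.0, 0.984, 0.18, 0.0]
contact_force: [-1.4, -0.8, 1.4]
gripper_width: 0.002
grasp_force: 0.8
```

drive_tool(
  increments=[
    {"claw":0,"dx":0.0025,"dy":0.0008,"dz":0,"wx":0,"wy":0,"wz":-2.8},
    {"claw":0,"dx":0.0025,"dy":0.0008,"dz":0,"wx":0,"wy":0,"wz":-2.8},
    {"claw":0,"dx":0.0025,"dy":0.0008,"dz":0,"wx":0,"wy":0,"wz":-2.8},
    {"claw":0,"dx":0.0025,"dy":0.0008,"dz":0,"wx":0,"wy":0,"wz":-2.8},
    {"claw":0,"dx":0.0025,"dy":0.0008,"dz":0,"wx":0,"wy":0,"wz":-2.8},
  ],
)

```text
t: 4.82
eef_pos: [0.5068, -0.0143, 0.2185]
tool_rot: [0.0, 0.954, 0.299, -0.0]
contact_force: [-2.1, -0.4, 1.3]
gripper_width: -0.003
grasp_force: 0.8
```

drive_tool(
  increments=[
    {"claw":0,"dx":0.0025,"dy":0.0008,"dz":0,"wx":0,"wy":0,"wz":-2.8},
    {"claw":0,"dx":0.0025,"dy":0.0008,"dz":0,"wx":0,"wy":0,"wz":-2.8},
    {"claw":0,"dx":0.0025,"dy":0.0008,"dz":0,"wx":0,"wy":0,"wz":-2.8},
    {"claw":0,"dx":0.0025,"dy":0.0008,"dz":0,"wx":0,"wy":0,"wz":-2.8},
    {"claw":0,"dx":0.0025,"dy":0.0008,"dz":0,"wx":0,"wy":0,"wz":-2.8},
    {"claw":0,"dx":0.0025,"dy":0.0008,"dz":0,"wx":0,"wy":0,"wz":-2.8},
    {"claw":0,"dx":0.0025,"dy":0.0008,"dz":0,"wx":0,"wy":0,"wz":-2.8},
    {"claw":0,"dx":0.0025,"dy":0.0008,"dz":0,"wx":0,"wy":0,"wz":-2.8},
    {"claw":0,"dx":0.0025,"dy":0.0008,"dz":0,"wx":0,"wy":0,"wz":-2.8},
    {"claw":0,"dx":0.0025,"dy":0.0008,"dz":0,"wx":0,"wy":0,"wz":-2.8},
    {"claw":0,"dx":0.0025,"dy":0.0008,"dz":0,"wx":0,"wy":0,"wz":-2.8},
    {"claw":0,"dx":0.0025,"dy":0.0008,"dz":0,"wx":0,"wy":0,"wz":-2.8},
  ],
)

```text
t: 6.32
eef_pos: [0.5335, 0.0017, 0.2186]
tool_rot: [0.001, 0.827, 0.562, -0.0]
contact_force: [0.3, -1.8, 1.3]
gripper_width: 0.0
grasp_force: 0.9
```

drive_tool(
  increments=[
    {"claw":0,"dx":0.0025,"dy":0.0008,"dz":0,"wx":0,"wy":0,"wz":-2.8},
    {"claw":0,"dx":0.0025,"dy":0.0008,"dz":0,"wx":0,"wy":0,"wz":-2.8},
    {"claw":0,"dx":0.0025,"dy":0.0008,"dz":0,"wx":0,"wy":0,"wz":-2.8},
    {"claw":0,"dx":0.0025,"dy":0.0008,"dz":0,"wx":0,"wy":0,"wz":-2.8},
    {"claw":0,"dx":0.0025,"dy":0.0008,"dz":0,"wx":0,"wy":0,"wz":-2.8},
    {"claw":0,"dx":0.0025,"dy":0.0008,"dz":0,"wx":0,"wy":0,"wz":-2.8},
    {"claw":0,"dx":0.0025,"dy":0.0008,"dz":0,"wx":0,"wy":0,"wz":-2.8},
    {"claw":0,"dx":0.0025,"dy":0.0008,"dz":0,"wx":0,"wy":0,"wz":-2.8},
    {"claw":0,"dx":0.0025,"dy":0.0008,"dz":0,"wx":0,"wy":0,"wz":-2.8},
    {"claw":0,"dx":0.0025,"dy":0.0008,"dz":0,"wx":0,"wy":0,"wz":-2.8},
  ],
)

```text
t: 7.58
eef_pos: [0.5457, 0.0249, 0.2186]
tool_rot: [0.001, 0.667, 0.745, 0.0]
contact_force: [0.7, -1.8, -1.0]
gripper_width: -0.002
grasp_force: 1.0
```

drive_tool(
  increments=[
    {"claw":0,"dx":0.0025,"dy":0.0008,"dz":0,"wx":0,"wy":0,"wz":-2.8},
    {"claw":0,"dx":0.0025,"dy":0.0008,"dz":0,"wx":0,"wy":0,"wz":-2.8},
    {"claw":0,"dx":0.0025,"dy":0,"dz":0,"wx":0,"wy":0,"wz":0},
  ],
)

```text
t: 7.95
eef_pos: [0.5461, 0.0328, 0.2186]
tool_rot: [0.001, 0.631, 0.776, 0.0]
contact_force: [2.3, -2.0, -0.3]
gripper_width: -0.003
grasp_force: 1.0
```

drive_tool(
  increments=[
    {"claw":0,"dx":0.001,"dy":0,"dz":0,"wx":0,"wy":0,"wz":0},
    {"claw":0,"dx":0.001,"dy":0,"dz":0,"wx":0,"wy":0,"wz":0},
  ],
)

```text
t: 8.2
eef_pos: [0.5456, 0.034, 0.2186]
tool_rot: [0.001, 0.631, 0.776, -0.0]
contact_force: [3.0, -6.5, -0.1]
gripper_width: -0.005
grasp_force: 3.3
```

drive_tool(
  increments=[
    {"claw":0,"dx":0.001,"dy":0,"dz":0,"wx":0,"wy":0,"wz":0},
    {"claw":0,"dx":0.001,"dy":0,"dz":0,"wx":0,"wy":0,"wz":0},
  ],
)

```text
t: 8.45
eef_pos: [0.5456, 0.0341, 0.2186]
tool_rot: [0.002, 0.631, 0.776, -0.001]
contact_force: [4.3, -11.1, 1.2]
gripper_width: -0.0
grasp_force: 5.4
```

drive_tool(
  increments=[
    {"claw":0,"dx":-0.006,"dy":0,"dz":0,"wx":0,"wy":0,"wz":0},
    {"claw":0,"dx":-0.015,"dy":0,"dz":0,"wx":0,"wy":0,"wz":0},
    {"claw":0,"dx":-0.01,"dy":0,"dz":-0.02,"wx":0,"wy":0,"wz":0},
    {"claw":0,"dx":0,"dy":0,"dz":-0.03,"wx":0,"wy":0,"wz":0},
    {"claw":0,"dx":0,"dy":0,"dz":-0.03,"wx":0,"wy":0,"wz":0},
    {"claw":0,"dx":0,"dy":0,"dz":-0.03,"wx":0,"wy":0,"wz":0},
    {"claw":0,"dx":0,"dy":0,"dz":-0.03,"wx":0,"wy":0,"wz":0},
    {"claw":0,"dx":0,"dy":0,"dz":-0.03,"wx":0,"wy":0,"wz":0},
    {"claw":0,"dx":0,"dy":0,"dz":0,"wx":0,"wy":0,"wz":0},
  ],
)

```text
t: 9.57
eef_pos: [0.5517, 0.007, 0.3905]
tool_rot: [0.001, 0.63, 0.776, 0.001]
contact_force: [-0.1, 0.5, -0.9]
gripper_width: -0.0
grasp_force: 0.0
```

```bash
python3 -c "
from h import *
o=get_obs();print(o['eef_pos'],o['contact_force'],o['q'])
p,d=read_camera('wrist');np.savez('w3.npz',p=p,d=d,pos=o['eef_pos'],R=rot().as_matrix())
c=cv2.convertScaleAbs(p[:,:,::-1],alpha=1.6)
cv2.imwrite('pics/w3.png',cv2.resize(c,(800,600)))
"
```

```text
[0.55173936 0.00701344 0.39051087] [-0.07246429  0.52802034 -0.86683326] [ 0.45790434  0.23954191 -0.70158559  1.63758236  0.1592435   1.31878632
 -0.06170939]
```

View pics/w3.png

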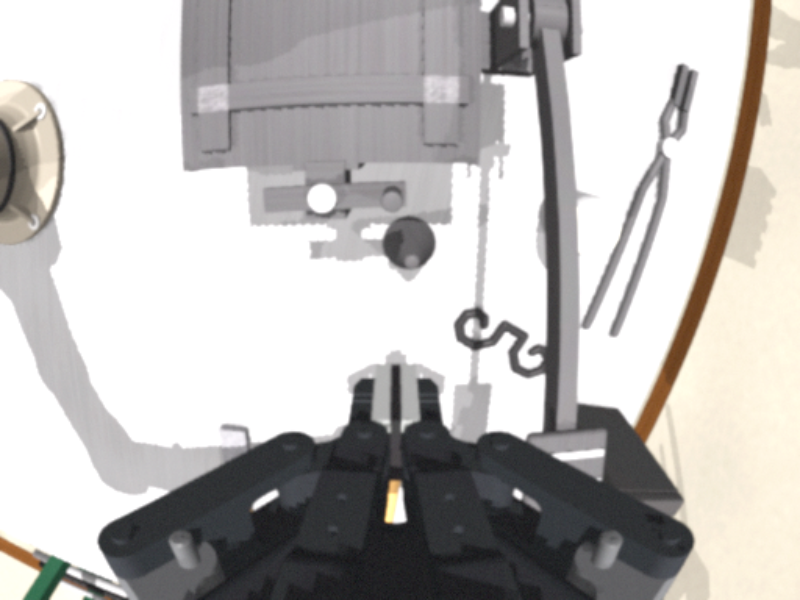

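Seen from above, the catch bar now lies along the wall, with the pivot at (322,198) and the stud at (392,198), so it is fully off the lid. Next I move over the pad.

```bash
python3 -c "
from h import *
go(.6715,-.087,.3905,102.5)"
```

```text
shift [-0.1165  0.0986 -0.0015] yaw 101.87 wz -0.63
```

drive_tool(
  increments=[
    {"claw":0,"dx":-0.0165,"dy":0.0146,"dz":0,"wx":0,"wy":0,"wz":0},
    {"claw":0,"dx":-0.02,"dy":0.0168,"dz":0,"wx":0,"wy":0,"wz":0},
    {"claw":0,"dx":-0.02,"dy":0.0168,"dz":0,"wx":0,"wy":0,"wz":0},
    {"claw":0,"dx":-0.02,"dy":0.0168,"dz":0,"wx":0,"wy":0,"wz":0},
    {"claw":0,"dx":-0.02,"dy":0.0168,"dz":0,"wx":0,"wy":0,"wz":0},
    {"claw":0,"dx":-0.02,"dy":0.0168,"dz":0,"wx":0,"wy":0,"wz":-0.6},
    {"claw":0,"dx":0,"dy":0,"dz":0,"wx":0,"wy":0,"wz":0},
  ],
)

```text
t: 10.5
eef_pos: [0.6716, -0.0889, 0.3855]
tool_rot: [-0.002, 0.627, 0.779, -0.001]
contact_force: [0.2, -0.5, -1.1]
gripper_width: 0.003
grasp_force: 0.0
```

```bash
python3 -c "
from h import *
o=get_obs();print(o['eef_pos'],o['contact_force'],o['q'])
go(.6715,-.087,.355,102.5)
p,d=read_camera('wrist');np.savez('w4.npz',p=p,d=d,pos=o['eef_pos'],R=rot().as_matrix())
c=cv2.convertScaleAbs(p[:,:,::-1],alpha=1.6)
cv2.imwrite('pics/w4.png',cv2.resize(c,(800,600)))
"
```

```text
[ 0.67155535 -0.08889511  0.38549206] [ 0.15814048 -0.46995429 -1.09416309] [ 0.45186963  0.47246371 -0.62678216  1.34076976  0.27270332  1.41780412
  0.05096968]
shift [0.0018 0.0005 0.0305] yaw 102.34 wz -0.16
```

View pics/w4.png

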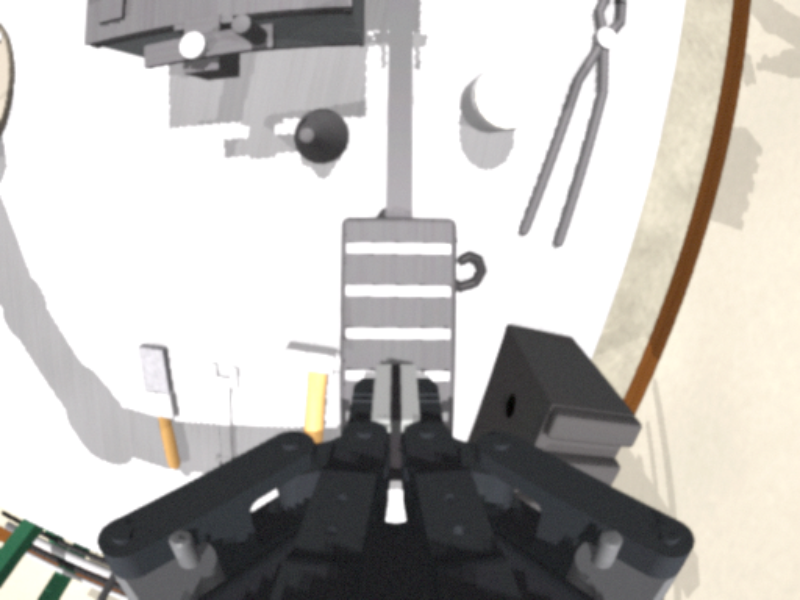

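The fingertips sit over the pad's centre line: finger at column 396, pad centre at column 399, box-side edge at row 220. I start down to make contact.

drive_tool(
  increments=[
    {"claw":0,"dx":0.001,"dy":0.001,"dz":0.01,"wx":0,"wy":0,"wz":0},
    {"claw":0,"dx":0,"dy":0,"dz":0.01,"wx":0,"wy":0,"wz":0},
    {"claw":0,"dx":0,"dy":0,"dz":0.004,"wx":0,"wy":0,"wz":0},
    {"claw":0,"dx":0,"dy":0,"dz":0.003,"wx":0,"wy":0,"wz":0},
    {"claw":0,"dx":0,"dy":0,"dz":0.003,"wx":0,"wy":0,"wz":0},
    {"claw":0,"dx":0,"dy":0,"dz":0.003,"wx":0,"wy":0,"wz":0},
  ],
)

```text
t: 11.3
eef_pos: [0.6722, -0.0856, 0.3554]
tool_rot: [0.0, 0.626, 0.78, 0.0]
contact_force: [-0.3, -0.3, -0.1]
gripper_width: 0.001
grasp_force: 0.0
```

```bash
python3 -c "
from h import *
f=np.load('w4.npz')
a=wray(f,399*.64,220*.64,.307);ey=np.array([-.2198,.9755])
print(a, 'pad centre', a[:2]-.0471*ey)
o=get_obs();print(o['eef_pos'],o['contact_force'])
F=np.array([.6715,-.087])+.2856*ey
for ph in np.append(np.arange(.34,-.36,-.1),[-.34,-.36,-.37]):
    Y=.310*np.cos(ph)-.02*np.sin(ph);Z=.202+.31*np.sin(ph)+.02*np.cos(ph)
    print(round(ph,2),(F-Y*ey).round(4),round(Z+.011*abs(np.tan(ph))+.025,4))
go(.6715,-.087,.353,102.5)
"
```

```text
[ 0.66236307 -0.04105338  0.307     ] pad centre [ 0.67271565 -0.08699943]
[ 0.67219414 -0.08562805  0.35536873] [-0.2573928  -0.32504083 -0.11387004]
0.34 [ 0.6715 -0.087 ] 0.3531
0.24 [ 0.6739 -0.0975] 0.3228
0.14 [ 0.6756 -0.1051] 0.2916
0.04 [ 0.6766 -0.1098] 0.2598
-0.06 [ 0.677  -0.1114] 0.229
-0.16 [ 0.6767 -0.11  ] 0.1991
-0.26 [ 0.6757 -0.1057] 0.1696
-0.34 [ 0.6744 -0.1   ] 0.1464
-0.36 [ 0.674  -0.0983] 0.1407
-0.37 [ 0.6738 -0.0974] 0.1378
shift [-0.0012 -0.001   0.0024] yaw 102.47 wz -0.03
```

drive_tool(
  increments=[
    {"claw":0,"dx":-0.001,"dy":0,"dz":0.002,"wx":0,"wy":0,"wz":0},
    {"claw":0,"dx":-0.001,"dy":0,"dz":0.003,"wx":0,"wy":0,"wz":0},
    {"claw":0,"dx":-0.0015,"dy":0,"dz":0.0045,"wx":0,"wy":0,"wz":0},
    {"claw":0,"dx":-0.0015,"dy":0,"dz":0.0045,"wx":0,"wy":0,"wz":0},
    {"claw":0,"dx":-0.0015,"dy":0,"dz":0.0045,"wx":0,"wy":0,"wz":0},
    {"claw":0,"dx":-0.0015,"dy":0,"dz":0.0045,"wx":0,"wy":0,"wz":0},
    {"claw":0,"dx":-0.0015,"dy":0,"dz":0.0045,"wx":0,"wy":0,"wz":0},
    {"claw":0,"dx":-0.0015,"dy":0,"dz":0.005,"wx":0,"wy":0,"wz":0},
  ],
)

```text
t: 12.3
eef_pos: [0.6746, -0.0959, 0.3277]
tool_rot: [0.002, 0.626, 0.78, 0.001]
contact_force: [-8.3, 0.4, 19.6]
gripper_width: -0.001
grasp_force: 9.8
```

```bash
python3 -c "
from h import *
o=get_obs();print(o['eef_pos'],o['contact_force'],o['torque'],o['q'],o['joint_vel'].round(3))
p,d=read_camera('scene')
print(get_obs()['contact_force'],get_obs()['eef_pos'])
c=cv2.convertScaleAbs(p[120:290,170:390,::-1],alpha=1.5)
cv2.imwrite('pics/s2.png',cv2.resize(c,(776,600),interpolation=cv2.INTER_CUBIC))
"
```

```text
[ 0.67459119 -0.09588985  0.32768244] [-8.33004778  0.37760949 19.59722744] [-0.09472042  1.99887051 -0.06148815] [ 0.46285813  0.50562218 -0.62023518  1.42121433  0.29757832  1.30522354
  0.04262918] [ 0.011  0.038  0.014  0.05   0.022 -0.078  0.001]
[-5.87451185  0.52208911 13.74317964] [ 0.67460886 -0.09628951  0.32645007]
```

View pics/s2.png

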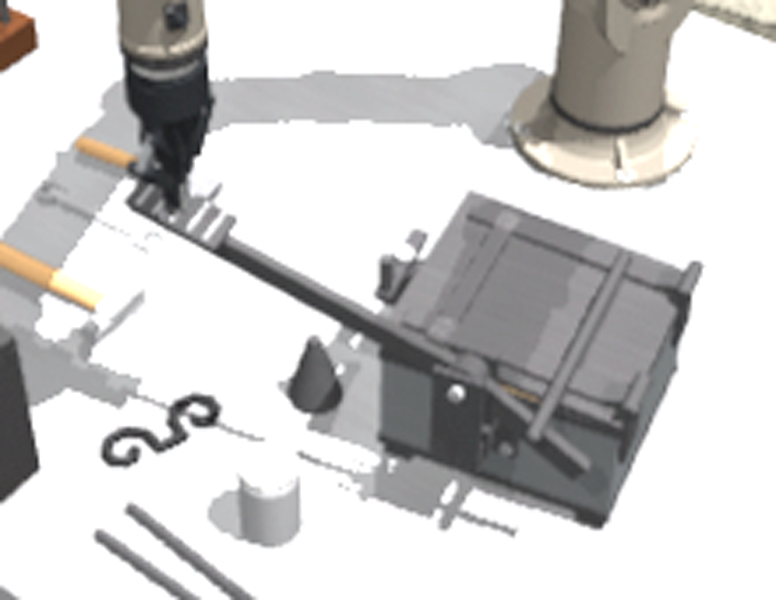

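drive_tool(
  increments=[
    {"claw":0,"dx":-0.001,"dy":0,"dz":0.0035,"wx":0,"wy":0,"wz":0},
    {"claw":0,"dx":-0.001,"dy":0,"dz":0.004,"wx":0,"wy":0,"wz":0},
    {"claw":0,"dx":-0.001,"dy":0,"dz":0.004,"wx":0,"wy":0,"wz":0},
    {"claw":0,"dx":-0.001,"dy":0,"dz":0.004,"wx":0,"wy":0,"wz":0},
    {"claw":0,"dx":-0.001,"dy":0,"dz":0.004,"wx":0,"wy":0,"wz":0},
    {"claw":0,"dx":-0.001,"dy":0,"dz":0.004,"wx":0,"wy":0,"wz":0},
    {"claw":0,"dx":-0.001,"dy":0,"dz":0.004,"wx":0,"wy":0,"wz":0},
    {"claw":0,"dx":-0.001,"dy":0,"dz":0.004,"wx":0,"wy":0,"wz":0},
  ],
)

```text
t: 13.35
eef_pos: [0.6765, -0.105, 0.2934]
tool_rot: [0.001, 0.626, 0.779, -0.0]
contact_force: [-4.7, -0.8, 9.9]
gripper_width: -0.005
grasp_force: 5.1
```

drive_tool(
  increments=[
    {"claw":0,"dx":-0.0006,"dy":0,"dz":0.004,"wx":0,"wy":0,"wz":0},
    {"claw":0,"dx":-0.0006,"dy":0,"dz":0.004,"wx":0,"wy":0,"wz":0},
    {"claw":0,"dx":-0.0006,"dy":0,"dz":0.004,"wx":0,"wy":0,"wz":0},
    {"claw":0,"dx":-0.0006,"dy":0,"dz":0.004,"wx":0,"wy":0,"wz":0},
    {"claw":0,"dx":-0.0006,"dy":0,"dz":0.004,"wx":0,"wy":0,"wz":0},
    {"claw":0,"dx":-0.0006,"dy":0,"dz":0.004,"wx":0,"wy":0,"wz":0},
    {"claw":0,"dx":-0.0006,"dy":0,"dz":0.004,"wx":0,"wy":0,"wz":0},
    {"claw":0,"dx":-0.0006,"dy":0,"dz":0.004,"wx":0,"wy":0,"wz":0},
  ],
)

```text
t: 14.35
eef_pos: [0.6774, -0.1101, 0.2606]
tool_rot: [0.001, 0.627, 0.779, -0.0]
contact_force: [-2.6, -1.9, 7.1]
gripper_width: 0.001
grasp_force: 3.5
```

```bash
python3 -c "
from h import *
o=get_obs();print(o['eef_pos'],o['contact_force'],o['q'])
go(.677,-.1114,.229,102.5)"
```

```text
[ 0.67743846 -0.1101091   0.26058429] [-2.61808816 -1.93319285  7.09155182] [ 0.47132409  0.56128308 -0.60154811  1.48831194  0.33198988  1.1936442
  0.03553916]
shift [-0.0011 -0.0007  0.0316] yaw 102.41 wz -0.09
```

drive_tool(
  increments=[
    {"claw":0,"dx":-0.0002,"dy":0,"dz":0.004,"wx":0,"wy":0,"wz":0},
    {"claw":0,"dx":-0.0002,"dy":0,"dz":0.004,"wx":0,"wy":0,"wz":0},
    {"claw":0,"dx":-0.0002,"dy":0,"dz":0.004,"wx":0,"wy":0,"wz":0},
    {"claw":0,"dx":-0.0002,"dy":0,"dz":0.004,"wx":0,"wy":0,"wz":0},
    {"claw":0,"dx":-0.0002,"dy":0,"dz":0.004,"wx":0,"wy":0,"wz":0},
    {"claw":0,"dx":-0.0002,"dy":0,"dz":0.004,"wx":0,"wy":0,"wz":0},
    {"claw":0,"dx":-0.0002,"dy":0,"dz":0.004,"wx":0,"wy":0,"wz":0},
    {"claw":0,"dx":0,"dy":0,"dz":0.004,"wx":0,"wy":0,"wz":0},
    {"claw":0,"dx":0.0002,"dy":0,"dz":0.004,"wx":0,"wy":0,"wz":0},
    {"claw":0,"dx":0.0002,"dy":0,"dz":0.004,"wx":0,"wy":0,"wz":0},
    {"claw":0,"dx":0.0002,"dy":0,"dz":0.004,"wx":0,"wy":0,"wz":0},
    {"claw":0,"dx":0.0002,"dy":0,"dz":0.004,"wx":0,"wy":0,"wz":0},
    {"claw":0,"dx":0.0002,"dy":0,"dz":0.004,"wx":0,"wy":0,"wz":0},
    {"claw":0,"dx":0.0002,"dy":0,"dz":0.004,"wx":0,"wy":0,"wz":0},
    {"claw":0,"dx":0.0002,"dy":0,"dz":0.004,"wx":0,"wy":0,"wz":0},
  ],
)

```text
t: 16.23
eef_pos: [0.6777, -0.1107, 0.201]
tool_rot: [0.001, 0.627, 0.779, -0.001]
contact_force: [-3.6, -2.9, 10.8]
gripper_width: -0.001
grasp_force: 5.2
```

drive_tool(
  increments=[
    {"claw":0,"dx":0.0005,"dy":0,"dz":0.0035,"wx":0,"wy":0,"wz":0},
    {"claw":0,"dx":0.0005,"dy":0,"dz":0.0035,"wx":0,"wy":0,"wz":0},
    {"claw":0,"dx":0.0005,"dy":0,"dz":0.0035,"wx":0,"wy":0,"wz":0},
    {"claw":0,"dx":0.0005,"dy":0,"dz":0.0035,"wx":0,"wy":0,"wz":0},
    {"claw":0,"dx":0.0005,"dy":0,"dz":0.0035,"wx":0,"wy":0,"wz":0},
    {"claw":0,"dx":0.0005,"dy":0,"dz":0.0035,"wx":0,"wy":0,"wz":0},
    {"claw":0,"dx":0.0005,"dy":0,"dz":0.0035,"wx":0,"wy":0,"wz":0},
    {"claw":0,"dx":0.0005,"dy":0,"dz":0.0035,"wx":0,"wy":0,"wz":0},
  ],
)

```text
t: 17.23
eef_pos: [0.677, -0.1072, 0.1737]
tool_rot: [0.002, 0.627, 0.779, -0.001]
contact_force: [-5.9, -3.6, 13.5]
gripper_width: 0.002
grasp_force: 7.1
```

```bash
python3 -c "
from h import *
o=get_obs();print(o['eef_pos'],o['contact_force'],o['q'])
go(.674,-.0983,.1407,102.5)"
```

```text
[ 0.67698818 -0.10724076  0.17367149] [-5.86987933 -3.61329583 13.45653925] [ 0.45112061  0.63763354 -0.57365255  1.57166677  0.38670881  1.04535295
 -0.01282155]
shift [ 0.0095 -0.001   0.0329] yaw 102.37 wz -0.13
```

drive_tool(
  increments=[
    {"claw":0,"dx":0.001,"dy":0,"dz":0.0035,"wx":0,"wy":0,"wz":0},
    {"claw":0,"dx":0.001,"dy":0,"dz":0.0035,"wx":0,"wy":0,"wz":0},
    {"claw":0,"dx":0.001,"dy":0,"dz":0.0035,"wx":0,"wy":0,"wz":0},
    {"claw":0,"dx":0.001,"dy":0,"dz":0.0035,"wx":0,"wy":0,"wz":0},
    {"claw":0,"dx":0.001,"dy":0,"dz":0.0035,"wx":0,"wy":0,"wz":0},
    {"claw":0,"dx":0.001,"dy":0,"dz":0.0035,"wx":0,"wy":0,"wz":0},
    {"claw":0,"dx":0.001,"dy":0,"dz":0.003,"wx":0,"wy":0,"wz":0},
    {"claw":0,"dx":0.001,"dy":0,"dz":0.002,"wx":0,"wy":0,"wz":0},
  ],
)

```text
t: 18.23
eef_pos: [0.6759, -0.1018, 0.1489]
tool_rot: [0.003, 0.627, 0.779, -0.002]
contact_force: [-6.4, -9.0, 22.0]
gripper_width: 0.002
grasp_force: 11.6
```

drive_tool(
  increments=[
    {"claw":0,"dx":0.0007,"dy":0,"dz":0.002,"wx":0,"wy":0,"wz":0},
    {"claw":0,"dx":0.0007,"dy":0,"dz":0.0015,"wx":0,"wy":0,"wz":0},
    {"claw":0,"dx":0,"dy":0,"dz":0,"wx":0,"wy":0,"wz":0},
  ],
)

```text
t: 18.6
eef_pos: [0.6757, -0.101, 0.1457]
tool_rot: [0.004, 0.628, 0.779, -0.002]
contact_force: [-6.1, -8.5, 20.8]
gripper_width: 0.002
grasp_force: 10.9
```

```bash
python3 -c "
from h import *
print(get_obs()['contact_force'],get_obs()['eef_pos'])
p,d=read_camera('scene');np.savez('scene.npz',p=p,d=d)
c=cv2.convertScaleAbs(p[120:290,170:390,::-1],alpha=1.5)
cv2.imwrite('pics/s3.png',cv2.resize(c,(776,600),interpolation=cv2.INTER_CUBIC))
"
```

```text
[-6.10011685 -8.51066247 20.78112075] [ 0.67570791 -0.10095362  0.14566507]
```

View pics/s3.png

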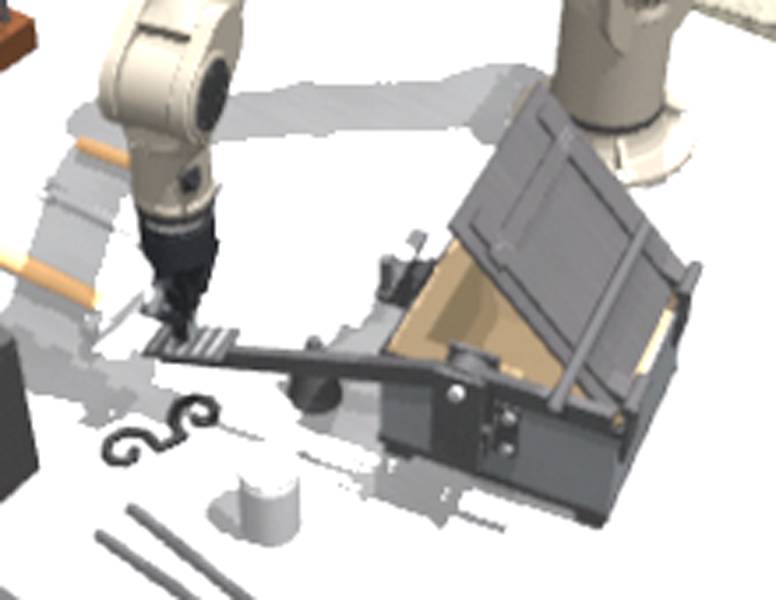

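The lid stands well open and the fingertips rest on the outer half of the pad, near (180,340). I measure the lid angle from the depth image.

```bash
python3 -c "
from h import *
P=cloud('scene')
def at(x,y,r=2):
    u,v=170+x*220/776,120+y*170/600
    return np.median(P[int(v)-r:int(v)+r+1,int(u)-r:int(u)+r+1].reshape(-1,3),0)
ey=np.array([-.2198,.9755])
# lid plane
q=[]
for x in range(530,620,8):
    for y in range(200,270,8): q.append(at(x,y,0))
q=np.array(q);c=q.mean(0);n=np.linalg.svd(q-c)[2][2];n*=np.sign(n[2]);print('lid n',n,'angle',np.arccos(n[2]),'res',np.abs((q-c)@n).mean())
# lever bar / pad
F=np.array([.6087,.1916])
for x,y in((220,345),(205,343),(260,352),(300,355),(340,358)):
    a=at(x,y,0);Y=-(a[:2]-F)@ey;print(a.round(4),'out',Y.round(3),'slope from fulcrum',np.arctan2(a[2]-.202,Y).round(3))
"
```

```text
lid n [-0.53801024 -0.40274997  0.74049811] angle 0.7369851022643952 res 0.01718424738490448
[ 0.672  -0.062   0.1339] out 0.261 slope from fulcrum -0.255
[ 0.6743 -0.0793  0.125 ] out 0.279 slope from fulcrum -0.27
[ 0.6555 -0.0252  0.1329] out 0.222 slope from fulcrum -0.302
[0.6501 0.025  0.1552] out 0.172 slope from fulcrum -0.266
[0.644  0.0682 0.1726] out 0.128 slope from fulcrum -0.226
```

drive_tool(
  increments=[
    {"claw":0,"dx":0.0004,"dy":0,"dz":0.0012,"wx":0,"wy":0,"wz":0},
    {"claw":0,"dx":0.0004,"dy":0,"dz":0.0012,"wx":0,"wy":0,"wz":0},
    {"claw":0,"dx":0,"dy":0,"dz":0.0012,"wx":0,"wy":0,"wz":0},
    {"claw":0,"dx":0,"dy":0,"dz":0,"wx":0,"wy":0,"wz":0},
  ],
)

```text
t: 19.15
eef_pos: [0.6755, -0.1001, 0.1425]
tool_rot: [0.004, 0.628, 0.779, -0.002]
contact_force: [-6.5, -8.9, 22.7]
gripper_width: 0.006
grasp_force: 11.8
```

drive_tool(
  increments=[
    {"claw":0,"dx":0.0004,"dy":0,"dz":0.0012,"wx":0,"wy":0,"wz":0},
    {"claw":0,"dx":0.0004,"dy":0,"dz":0.0012,"wx":0,"wy":0,"wz":0},
    {"claw":0,"dx":0,"dy":0,"dz":0.001,"wx":0,"wy":0,"wz":0},
    {"claw":0,"dx":0,"dy":0,"dz":0,"wx":0,"wy":0,"wz":0},
  ],
)

```text
t: 19.65
eef_pos: [0.6754, -0.0993, 0.1397]
tool_rot: [0.004, 0.628, 0.779, -0.002]
contact_force: [-8.5, -8.9, 27.8]
gripper_width: -0.002
grasp_force: 14.2
```

drive_tool(
  increments=[
    {"claw":0,"dx":0,"dy":0,"dz":0,"wx":0,"wy":0,"wz":0},
    {"claw":0,"dx":0,"dy":0,"dz":0,"wx":0,"wy":0,"wz":0},
    {"claw":0,"dx":0,"dy":0,"dz":0,"wx":0,"wy":0,"wz":0},
    {"claw":0,"dx":0,"dy":0,"dz":0,"wx":0,"wy":0,"wz":0},
  ],
)

```text
t: 20.15
eef_pos: [0.6754, -0.0993, 0.1397]
tool_rot: [0.004, 0.628, 0.778, -0.002]
contact_force: [-8.8, -10.4, 27.8]
gripper_width: -0.002
grasp_force: 14.2
```

```bash
python3 -c "
from h import *
o=get_obs();print(o['contact_force'],o['eef_pos'],np.abs(o['joint_vel']).max())
print(hand_in())"
```

```text
[ -8.82523161 -10.37002437  27.75175137] [ 0.67543748 -0.09928742  0.13966319] 0.0024765907181815362
the job is handed in; nothing more can be done
None
```

The job is handed in: the catch was turned to its stop first, then the lever was pressed to about 0.70 of its 0.72 rad. The lid stands wide open, held by the fingertips at about 28 N (more than the 4–16 N expected), and the other things were left alone.

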